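# Stop the ultrasonic cleaner and push its counterweighted lid up

### The arm

A 6-joint arm with a two-finger parallel gripper is mounted at the origin on the work surface. World frame = base frame: x ahead of the robot, y to its left, z up, the work surface at z = 0. Lengths are in mm, angles in rad, forces in N, time in s.
With the tool pointing down it reaches from about 325 to 875 mm from the base axis. Payload 4.4 kg.
Tool frame: the origin (TCP) lies on the centre line of the jaws, within the pads' length; the fingertips stand ahead of it and the grasp point (between the pads) lies 6 mm ahead of it (ctrl.tcp_to_tips is the z of the fingertips in the tool frame, in mm); z points along the fingers, y is the direction in which the jaws open and shut (so a half turn about z gives the same grasp; the last joint's range is limited). The gripper opens to 85 mm and grips with 20 to 120 N. Pads are 22 mm wide; open, the fingers measure 114 mm over their backs; the gripper's body (76 mm by 85 mm) begins 54 mm behind the grasp point. The pads swing forward as they close: fully open they stand 13 mm farther back than shut.
Start: joints at [1.044, 0.207, 1.542, -0, 1.393, -0.15], TCP at [211.579, 534.66, 256.282] pointing down, gripper open.
Joint ranges: [-2.73, 2.73], [-0.86, 2.22], [0.23, 2.46], [-1.11, 4.25], [0.08, 2.63], [-2.82, 2.82]. Speed limits (rad/s): [2.79, 2.79, 3.14, 3.14, 3.14, 3.14].

### API

Orientations are given as a 3x3 rotation matrix whose columns are the frame's x, y, z axes.
In Python, from plant import ctrl, sensors, optics gives the robot as it stands. Calls block until the motion is done:
- ctrl.move_ptp(position, orientation): joint-space move of the TCP to a pose.
- ctrl.move_l(position, rot=None, vel=150, threshold=None): straight line of the TCP; rot=None keeps the orientation; vel is the mean speed in mm/s. With threshold (N) it stops when the force on the tool has changed by that much, and returns True; else False.
- ctrl.set_joints(angles): joint-space move.
- ctrl.gripper_to(opening, force=None): finger opening in mm; force is the grip in N (None keeps the last); returns when the fingers have stopped.
- ctrl.hold(seconds).
- ctrl.solve_ik(position, orientation): joint angles nearest the present ones, or None.
- sensors.read_state(): the state.
- optics.grab_frame(name): name is "side" or "top"; returns (picture, depth): 420x560x3 uint8, red, green, blue; 420x560 float32, mm along the optical axis (not along the pixel's ray), 0 where there is no reading.
- optics.camera_params(name): a dict with "mtx" (3x3 intrinsics, pixels), "R" (3x3) and "t" (3): a world point X has camera coordinates R X + t. Camera axes: x right, y down, z forward; pixel columns grow to the right and rows downward; lengths in mm; the calibration is good to about 2 mm. A picture is of the moment at which its call begins. camera_params takes no time and is no camera call.
A pose or a line that the arm cannot do raises ctrl.MotionError and nothing moves.
- ctrl.finish_job(): hands the job in, once; it reports no verdict.
The state is a dict: "t": time; "q": joint angles; "qvel": joint speeds; "tau": joint torques, N m; "eef_pos": TCP position; "eef_rot": TCP orientation; "force": force on the tool from outside, world axes, zero at the start; "wrist_torque": the same for the moment, N m; "grip_width": finger opening in mm.
Only numpy, scipy, OpenCV 4.12 (cv2) and the standard library are available. Lean on these libraries where they do the work, as an engineer would, in place of code of your own. Each camera call takes 0.05 s, during which the arm holds its last target. There are 200 camera calls.

### The job

The ultrasonic instrument cleaner has run long enough: press its stop button (the larger button, at the front of the control deck) and let go, then push the lid up until the counterweight takes it over and it rests fully open on its stop. Only touch and push with the fingertips or the outside of the fingers: do not pinch the handle or force or fling the lid, do not press the small start button, and do not shove or lift the cleaner or disturb the things standing around it.

Things in the scene. Friction and masses are not known exactly. Their poses are not given: they have to be found in the camera images.
- cleaner: Bench-top ultrasonic cleaner, white housing loose on rubber feet, 170 deep (x) x 310 wide (y) mm, rim and deck 150 mm high, 4 to 5.5 kg, front turned to the robot's right. Origin under its centre, on the worktop; x from front to back (hinge side), y to its left, z up. Tank and lid fill y -60 to 155 mm; the flat control deck y -155 to -60 mm has stop (front), start and a timer dial (back).
- lid_handle (a point): Centre of the lid's handle: black round bar 12 mm thick, 120 mm long, parallel to the cleaner's y, on two 8 mm steel stems 110 mm apart. Lid shut: 158 mm above the worktop, 33 mm in front of the housing's front face, 29 mm in front of the lid's edge, with nothing below it. Moves with the lid.
- lid_hinge (a point): Middle of the lid's hinge axis (parallel to the cleaner's y), at the rear edge, 157 mm above the worktop. The handle bar travels round it on a radius of 211 mm, first straight up, then backwards.
- lid (a joint): Angle of the steel lid (177 x 221 x 12 mm): 0 shut and level, grows as its front rises, stop at 1.83 (leaning back). A 215 mm steel counterweight bar on straps behind the hinge swings down behind the housing. Below the balance point (between 0.58 and 0.85) it falls shut; past it, it goes over to the stop by itself in 1 to 4 s and stays. Damped; about 1.5 N at the handle lifts it (more if fast).
- stop_top (a point): Centre of the top face of the stop button: grey, round, 28 mm across, 172 mm above the worktop, in a dark collar 44 mm across and 12 mm high. Pressed straight down. The point moves with the button.
- stop (a joint): Travel of the stop button: 0 released, 0.005 (5 mm) fully pressed; a spring returns it. It takes about 1.5 N to start and 5 N to press home, and registers from 3.5 mm.
- start (a joint): Travel of the start button, grey, 16 mm across, top 171 mm above the worktop, in a dark collar 32 mm across, 60 mm behind the stop button: 0 released, 0.004 pressed. Not to be pressed.
- bottle: White disinfectant bottle, 68 mm across, 170 mm high, standing behind the cleaner. Bystander. Origin: centre of its underside.
- jar: Glass jar with steel cap, 80 mm across, 100 mm high, standing behind the cleaner. Bystander. Origin: centre of its underside.
- tumbler: White plastic tumbler, 70 mm across, 85 mm high, standing in front of the cleaner's control deck. Bystander. Origin: centre of its underside.
- cassette: Closed steel instrument cassette, 180 x 90 x 28 mm, lying flat on the worktop in front of the cleaner, its near edge some 70 to 130 mm from below the handle bar. Bystander. Origin: centre of its underside.

How it is judged (in metres and radians):
On the way, in this order (a step that is already met when the one before it is completed fails the run):
1. the stop button is pressed in while the lid is still shut (value of joint stop above 0.0035 m and value of joint lid below 0.1 rad), for 0.05 s.
2. the lid has gone back to its stop (value of joint lid above 1.7 rad), for 0.2 s.
At the end, for the whole second after the job is handed in: The lid rests open on its stop (more than 1.7 rad) and is still; the stop button is out again (less than 2 mm in); the cleaner stands level within 25 mm of where it was; the bottle, jar, tumbler and cassette stand within 30 mm of where they were (value of joint lid above 1.7 rad and velocity of joint lid below 0.1 rad/s and value of joint stop below 0.002 m and distance of cleaner from where it was at the start of the episode below 0.025 m and angle between cleaner's own z axis and vertical below 0.05 rad and distance of each of bottle, jar, tumbler, cassette from where it was at the start of the episode below 0.03 m and angle between each of bottle, jar, tumbler's own z axis and vertical below 0.2 rad); the robot touches nothing.
It fails at once if the start button is pressed (value of joint start above 0.002 m).
It fails at once if the lid is flung (faster than 3 rad/s) (velocity of joint lid above 3 rad/s).
It fails at once if the lid or its handle is pinched or forced (more than 30 N from the fingers) (contact force between the fingers and lid above 30 N).
It fails at once if the cleaner is lifted, tipped or shoved away (angle between cleaner's own z axis and vertical above 0.08 rad or distance of cleaner from where it was at the start of the episode above 0.04 m).
It fails at once if a bystander is lifted, knocked over or pushed away (distance of any of bottle, jar, tumbler, cassette from where it was at the start of the episode above 0.05 m or angle between any of bottle, jar, tumbler's own z axis and vertical above 0.5 rad).
It also fails if it takes over 59 s, if anything falls off the work surface, if the arm or the gripper's body presses on something with over 40 N, if the wrist force passes 120 N, or if a joint passes its speed limit or range.

## Working session

There is one attempt and no reset: what is moved stays moved. The work goes in short steps, each a Python script; the robot and the scene stay as the last script left them, time stands still between calls to the robot, and variables do not carry over. Pictures are saved under pics/ and viewed, about 8 in all and at most 12, crops included, and the job is handed in when it is done.

```bash
mkdir -p pics; ls; cat > h.py <<'E'
import numpy as np, cv2
from plant import ctrl, sensors, optics
def snap(n,f):
    p,d=optics.grab_frame(n); cv2.imwrite('pics/'+f+'.png',p[:,:,::-1]); np.savez('pics/'+f+'.npz',p=p,d=d); return p,d
def pts(n,d):
    c=optics.camera_params(n); v,u=np.mgrid[:d.shape[0],:d.shape[1]]
    r=np.stack([u,v,np.ones_like(u)],-1)@np.linalg.inv(c['mtx']).T
    return (r*d[...,None]-c['t'])@c['R']
E
python3 - <<'E'
from h import *
print(sensors.read_state(),ctrl.tcp_to_tips)
for n in('side','top'):
    snap(n,n+'0'); c=optics.camera_params(n); print(n,-c['R'].T@c['t'],c['R'])
E
```

```text
pics
{'t': 0.0, 'q': array([ 1.04350636e+00,  2.07444638e-01,  1.54295412e+00, -8.49962530e-06,
        1.39350501e+00, -1.50503329e-01]), 'qvel': array([ 0.00102632, -0.00100906,  0.00030747, -0.00137404,  0.00052684,
       -0.00016452]), 'tau': array([ 8.11724021e-04, -3.83034432e+01, -2.91599500e+01, -3.48505182e-05,
        1.04262633e-02,  1.33999862e-06]), 'eef_pos': array([211.22003068, 534.04612458, 255.11163243]), 'eef_rot': array([[-9.29852101e-01,  3.67931700e-01, -1.15570292e-03],
       [ 3.67933359e-01,  9.29850008e-01, -2.00140743e-03],
       [ 3.38249137e-04, -2.28623456e-03, -9.99997329e-01]]), 'force': array([ 1.08921778, -0.14088123, -0.87225495]), 'wrist_torque': array([ 0.01036458, -0.01261848, -0.02892671]), 'grip_width': 85.3813007688954} 25.0
side [ 227.85419889 -387.00639794  853.56383264] [[ 0.7419225  -0.6702813  -0.01655258]
 [-0.52877369 -0.56975439 -0.62910915]
 [ 0.41224919  0.4755028  -0.77714072]]
top [ 507.02750551   90.09832368 1481.67659933] [[ 1.74400949e-02 -9.99847854e-01 -3.33938719e-04]
 [-9.98264192e-01 -1.73936787e-02 -5.62677699e-02]
 [ 5.62534006e-02  1.31467431e-03 -9.98415658e-01]]
```

View pics/top0.png

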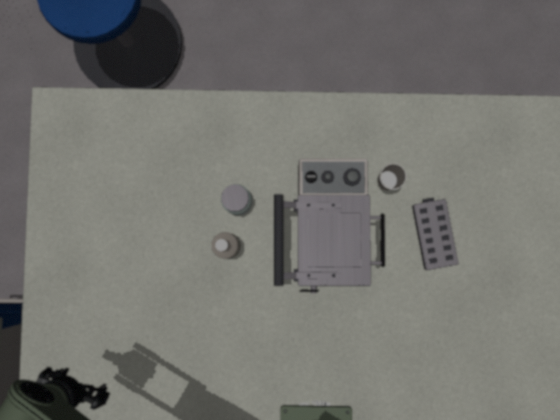

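View pics/side0.png

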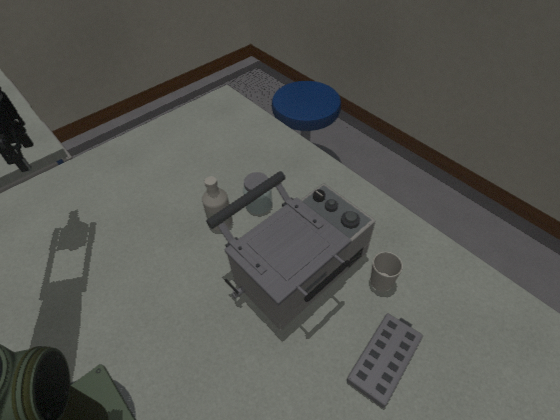

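The top view shows the front facing image-right (world −y): stop (352,177), start (328,177), dial (311,177), handle bar x≈382, y 214–266, tumbler (391,179), cassette (436,234). The side view agrees: stop (350,219), tumbler (385,275).

```bash
cat >> h.py <<'E'
def ray(n,u,v,z):
    c=optics.camera_params(n); o=-c['R'].T@c['t']; r=c['R'].T@np.linalg.inv(c['mtx'])@[u,v,1]; return o+r*(z-o[2])/r[2]
E
python3 - <<'E'
from h import *
D={n:np.load(f'pics/{n}0.npz') for n in('top','side')}
P={n:pts(n,D[n]['d']) for n in D}
np.set_printoptions(precision=1,suppress=True)
for nm,u,v,z in[('stop',352,177,172),('start',328,177,171),('bar1',382,214,158),('bar2',381.5,266,158),('tumb',391,179,85),('deckTL',301,160,150),('deckTR',366,160,150),('lidBR',371,285,160)]:
    print(nm,ray('top',u,v,z),P['top'][int(v),int(u)])
for nm,u,v,z in[('stop',350,217,172),('start',331,205,171)]: print('side',nm,ray('side',u,v,z),P['side'][v,u])
# clouds: median of button-top-level points; handle dark pixels near bar height
p=P['top']; m=(abs(p[...,2]-172)<5)
m[:,:]&=np.zeros_like(m)|True
s=np.zeros_like(m); s[160:194,340:366]=1
q=p[m&s]; print('stop cloud',len(q),q.mean(0),q.min(0),q.max(0))
q2=p[210:270,375:390]; q2=q2[(q2[...,2]>140)&(q2[...,2]<180)]; print('bar cloud',len(q2),q2.mean(0),q2.min(0),q2.max(0))
t=np.hstack([cv2.resize(D['top']['p'][150:300,270:470,::-1],(800,600),interpolation=cv2.INTER_CUBIC)])
cv2.imwrite('pics/crop.png',t)
E
```

```text
stop [688.1 -68.8 172. ] [688.6 -69.2 168.5]
start [687.2 -10.7 171. ] [687.3 -10.8 170.4]
bar1 [ 600.5 -144.7  158. ] [ 600.5 -144.9  156.9]
bar2 [ 473.9 -144.4  158. ] [ 474.  -142.6  161.6]
tumb [ 696.7 -180.2   85. ] [ 707.4 -195.4    6.4]
deckTL [731.2  54.9 150. ] [730.9  54.9 151.9]
deckTR [ 734.  -105.6  150. ] [ 733.1 -104.9  155. ]
lidBR [ 427.7 -119.   160. ] [ 418.2 -144.1    1.3]
side stop [685.8 -76.9 172. ] [687.1 -76.  170. ]
side start [680.7 -22.2 171. ] [685.7 -18.2 163.4]
stop cloud 91 [690.  -67.9 171.1] [676.3 -81.3 167.3] [703.5 -49.8 176.3]
bar cloud 295 [ 535.8 -143.   161.9] [ 471.5 -150.4  151.7] [ 600.5 -126.8  170.3]
```

View pics/crop.png

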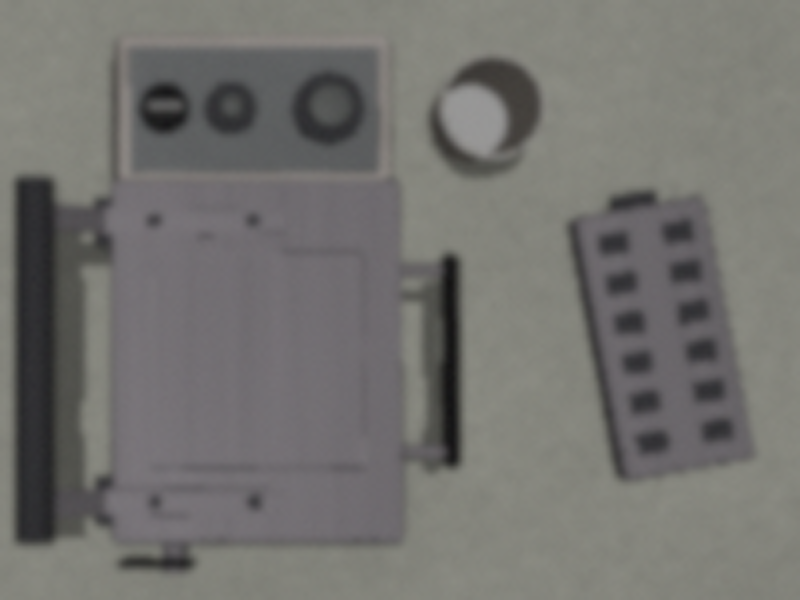

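```bash
cat >> h.py <<'E'
BAR=np.array([537.,-145.5,158.]); HY=BAR[1]+211
def rot(pitch,az=np.pi/2,s=1):
    z=np.array([np.cos(pitch)*np.cos(az),np.cos(pitch)*np.sin(az),-np.sin(pitch)]); y=s*np.array([np.sin(az),-np.cos(az),0]); return np.c_[np.cross(y,z),y,z]
def pose(th,a0=0.,az=np.pi/2,s=1,below=18,beyond=14,tips=25):
    "TCP pose: finger crossing under the bar, lid at angle th"
    b=np.array([BAR[0],HY-211*np.cos(th),157+211*np.sin(th)]); R=rot(th+a0,az,s)
    up=R[:,0] if R[2,0]>0 else -R[:,0]
    return b-up*below+R[:,2]*(beyond-tips),R
E
python3 - <<'E'
from h import *
np.set_printoptions(precision=2,suppress=True)
for a0 in(0,.2,.4):
  for az in(90,70,50):
    for s in(1,-1):
      r=[ctrl.solve_ik(*pose(t,a0,np.radians(az),s,b,e)) for t,b,e in((0,40,-60),(0,40,14),(0,18,14),(.5,18,14),(.95,18,14))]
      print(a0,az,s,['-' if x is None else 'ok' for x in r], r[2],r[-1])
for s in(1,-1): print(ctrl.solve_ik([688,-69,215],rot(np.pi/2,np.pi/2,s)))
E
```

```text
0 90 1 ['ok', 'ok', 'ok', 'ok', 'ok'] [-0.82  0.98  1.31  0.96  2.16 -0.9 ] [-0.58  0.23  1.48  0.52  1.78 -0.56]
0 90 -1 ['ok', 'ok', 'ok', 'ok', 'ok'] [-0.82  0.98  1.31  0.96  2.16  2.24] [-0.58  0.23  1.48  0.52  1.78  2.58]
0 70 1 ['ok', 'ok', 'ok', 'ok', 'ok'] [-0.92  0.87  1.56  1.12  1.94 -0.94] [-0.63  0.09  1.64  0.59  1.6  -0.32]
0 70 -1 ['ok', 'ok', 'ok', 'ok', '-'] [-0.92  0.87  1.56  1.12  1.94  2.2 ] None
0 50 1 ['ok', 'ok', 'ok', 'ok', 'ok'] [-1.    0.76  1.81  1.31  1.73 -1.03] [-0.64 -0.05  1.79  0.63  1.41 -0.05]
0 50 -1 ['ok', 'ok', 'ok', 'ok', '-'] [-1.    0.76  1.81  1.31  1.73  2.11] None
0.2 90 1 ['ok', 'ok', 'ok', 'ok', 'ok'] [-0.82  0.87  1.34  0.85  2.04 -0.91] [-0.5   0.17  1.49  0.37  1.69 -0.5 ]
0.2 90 -1 ['ok', 'ok', 'ok', 'ok', 'ok'] [-0.82  0.87  1.34  0.85  2.04  2.23] [-0.5   0.17  1.49  0.37  1.69  2.65]
0.2 70 1 ['ok', 'ok', 'ok', 'ok', 'ok'] [-0.92  0.75  1.59  1.02  1.81 -0.9 ] [-0.53  0.06  1.6   0.41  1.56 -0.21]
0.2 70 -1 ['ok', 'ok', 'ok', 'ok', '-'] [-0.92  0.75  1.59  1.02  1.81  2.24] None
0.2 50 1 ['ok', 'ok', 'ok', 'ok', 'ok'] [-1.    0.63  1.85  1.21  1.59 -0.94] [-0.53 -0.04  1.71  0.42  1.42  0.11]
0.2 50 -1 ['ok', 'ok', 'ok', 'ok', '-'] [-1.    0.63  1.85  1.21  1.59  2.2 ] None
0.4 90 1 ['ok', 'ok', 'ok', 'ok', 'ok'] [-0.8   0.77  1.38  0.75  1.92 -0.9 ] [-0.41  0.12  1.5   0.2   1.62 -0.41]
0.4 90 -1 ['ok', 'ok', 'ok', 'ok', 'ok'] [-0.8   0.77  1.38  0.75  1.92  2.24] [-0.41  0.12  1.5   0.2   1.62  2.73]
0.4 70 1 ['ok', 'ok', 'ok', 'ok', 'ok'] [-0.9   0.64  1.62  0.91  1.7  -0.84] [-0.43  0.05  1.56  0.22  1.54 -0.09]
0.4 70 -1 ['ok', 'ok', 'ok', 'ok', '-'] [-0.9   0.64  1.62  0.91  1.7   2.3 ] None
0.4 50 1 ['ok', 'ok', 'ok', 'ok', 'ok'] [-0.97  0.5   1.87  1.1   1.46 -0.83] [-0.42 -0.01  1.63  0.21  1.46  0.26]
0.4 50 -1 ['ok', 'ok', 'ok', '-', '-'] [-0.97  0.5   1.87  1.1   1.46  2.31] None
[-0.22  0.48  1.27  0.    1.4  -0.22]
None
```

```bash
python3 - <<'E'
from h import *
np.set_printoptions(precision=1,suppress=True)
ctrl.gripper_to(0,20); print(ctrl.tcp_to_tips, sensors.read_state()['grip_width'])
e=sensors.read_state()['eef_pos']
ctrl.move_l([e[0],e[1],340])
R=rot(np.pi/2)
ctrl.move_ptp([689,-69.5,290],R)
T=ctrl.tcp_to_tips
ctrl.move_l([689,-69.5,184+T],R)
s=sensors.read_state(); print(s['t'],s['eef_pos'],s['force']); snap('side','s1')
p,d=np.load('pics/s1.npz')['p'],0
cv2.imwrite('pics/s1c.png',cv2.resize(p[120:330,180:460,::-1],(800,600),interpolation=cv2.INTER_CUBIC))
E
```

```text
25.0 0.1532006299519665
4.9917 [689.6 -69.4 209.9] [0.6 0.4 0.7]
```

View pics/s1c.png

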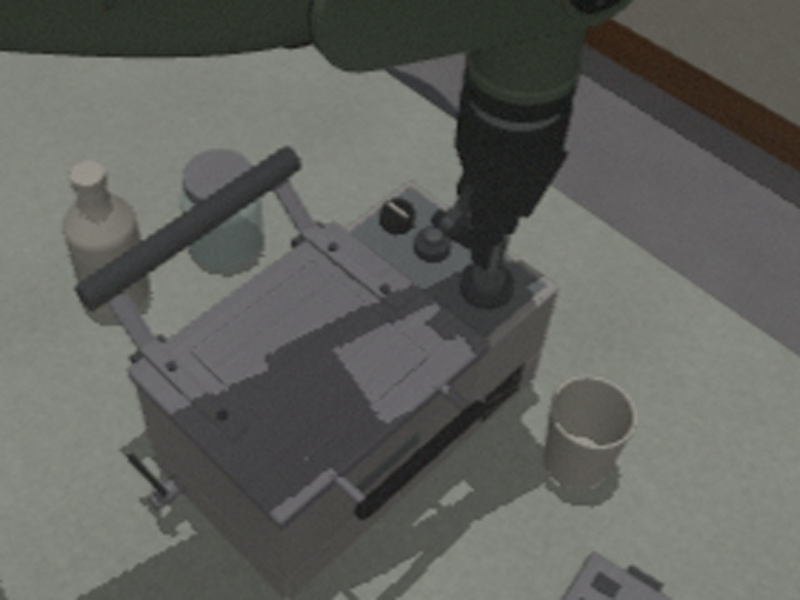

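The fingertips hang just above the stop button (crop ≈(490,270)) and are clear of start (432,242). Press now.

```bash
python3 - <<'E'
from h import *
np.set_printoptions(precision=1,suppress=True)
f0=sensors.read_state()['force']
hit=ctrl.move_l([689,-69.5,162+25],vel=12,threshold=8)
s=sensors.read_state(); print(hit,s['eef_pos'],s['force']-f0)
ctrl.hold(.25); s=sensors.read_state(); print(s['eef_pos'],s['force']-f0)
ctrl.move_l([689,-69.5,300]); s=sensors.read_state(); print(s['t'],s['force']-f0)
E
```

```text
True [689.  -69.5 191.4] [-0.1  0.4  4.5]
[689.  -69.5 191.1] [0.8 0.2 6.2]
7.5917 [ 0.4 -0.1 -1. ]
```

```bash
python3 - <<'E'
from h import *
np.set_printoptions(precision=2,suppress=True)
A=.08
ctrl.move_ptp([560,-250,330],rot(1.0))
P,R=pose(0,A,below=36,beyond=-70)
ctrl.move_l(P+[0,-20,90],rot(.4),vel=150)
ctrl.move_l(P,R,vel=100)
P,R=pose(0,A,below=36,beyond=14)
f0=sensors.read_state()['force']
print(ctrl.move_l(P,R,vel=60,threshold=4))
s=sensors.read_state(); print(s['t'],s['eef_pos'],P,s['force']-f0,s['q'])
p,d=snap('side','s2'); p2,_=snap('top','t2')
cv2.imwrite('pics/c2.png',np.vstack([cv2.resize(p[180:330,200:460,::-1],(520,300)),cv2.resize(p2[150:300,260:520,::-1],(520,300))]))
E
```

```text
False
12.025 [ 537.06 -159.76  122.02] [ 537.   -159.34  121.99] [0.07 0.25 0.16] [-0.82  0.97  1.31  0.91  2.1  -0.92]
```

View pics/c2.png

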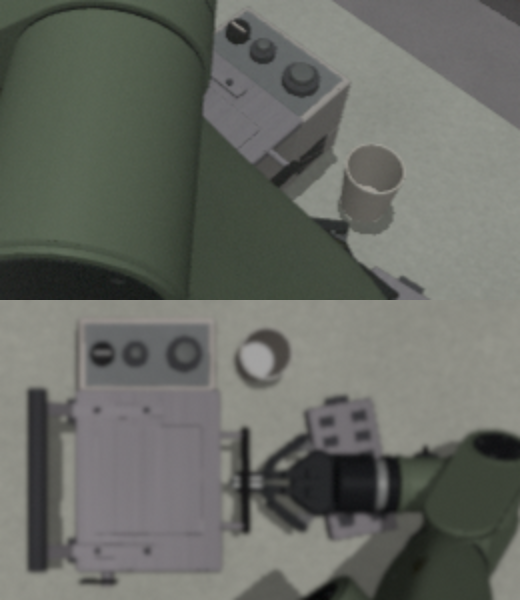

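The closed fingers lie under the bar's middle (lower crop ≈(245,480)), clear of the tumbler and above the cassette. Lift along the arc, pitching with the lid.

```bash
python3 - <<'E'
from h import *
np.set_printoptions(precision=1,suppress=True)
A=.08; f0=sensors.read_state()['force']
def go(th,b=18,vel=50):
    P,R=pose(th,A,below=b); h=ctrl.move_l(P,R,vel=vel,threshold=14)
    s=sensors.read_state(); print(round(th,2),h,s['t'],s['eef_pos'],s['force']-f0); return h
ok=not go(0,vel=20)
for th in np.arange(.1,.51,.1):
    if not ok: break
    ok=not go(th)
p,d=snap('top','t3'); p2,_=snap('side','s3')
cv2.imwrite('pics/c3.png',np.vstack([cv2.resize(p[150:300,260:520,::-1],(520,300)),cv2.resize(p2[130:330,180:460,::-1],(420,300))[:,:].copy() if 0 else cv2.resize(p2[150:330,180:492,::-1],(520,300))]))
E
```

```text
0 False 13.175 [ 536.9 -157.9  139.8] [ 0.5  0.5 -0. ]
0.1 False 13.775 [ 537.2 -158.7  162.4] [ 1.  -0.5 -1.7]
0.2 False 14.375 [ 537.1 -156.9  184.6] [ 1.2 -2.3 -1.6]
0.3 False 14.975 [ 537.1 -153.   206.7] [ 0.6 -1.1  0. ]
0.4 False 15.575 [ 537.1 -146.9  228.3] [ 0.2 -0.8 -0.3]
0.5 False 16.175 [ 537.  -138.6  249.2] [ 1.1 -1.1 -0.3]
```

View pics/c3.png

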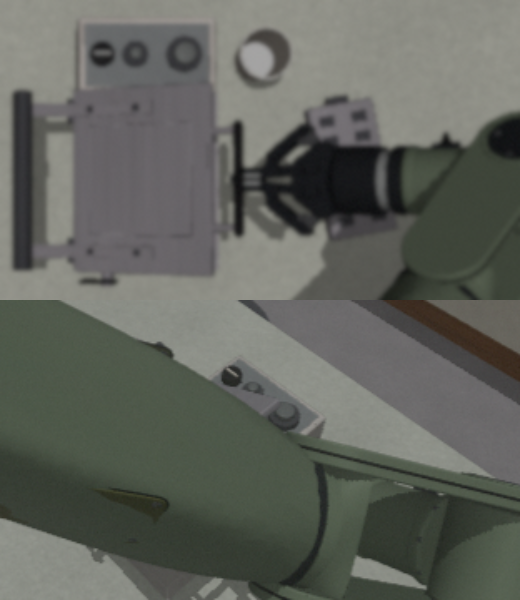

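The lid rides on the fingers (bar at crop (238,180)) and the housing has not moved. Continue past the balance point, then back off.

```bash
python3 - <<'E'
from h import *
np.set_printoptions(precision=1,suppress=True)
A=.08; f0=np.array([.3,0,0])
for th in np.arange(.6,1.06,.09):
    P,R=pose(th,A); h=ctrl.move_l(P,R,vel=50,threshold=14)
    s=sensors.read_state(); print(round(th,2),h,s['t'],s['eef_pos'],s['force'])
    if h: break
ctrl.hold(3)
p,d=snap('top','t4'); p2,_=snap('side','s4')
cv2.imwrite('pics/c4.png',np.vstack([cv2.resize(p[150:300,200:460,::-1],(520,300)),cv2.resize(p2[130:310,140:452,::-1],(520,300))]))
E
```

```text
0.6 False 16.875 [ 537.  -128.3  269.3] [0.1 0.6 0.3]
0.69 False 17.425 [ 537.  -117.4  286.4] [-0.2 -0.4 -0.7]
0.78 False 17.975 [ 537.1 -104.9  302.6] [-0.3 -0.5  0.3]
0.87 False 18.525 [537.1 -91.2 317.3] [ 0.3 -0.5  0.1]
0.96 False 19.075 [537.1 -76.2 330.7] [ 1.2 -0.8 -0.8]
1.05 False 19.625 [537.  -60.1 342.7] [0.1 0.3 0.9]
```

View pics/c4.png

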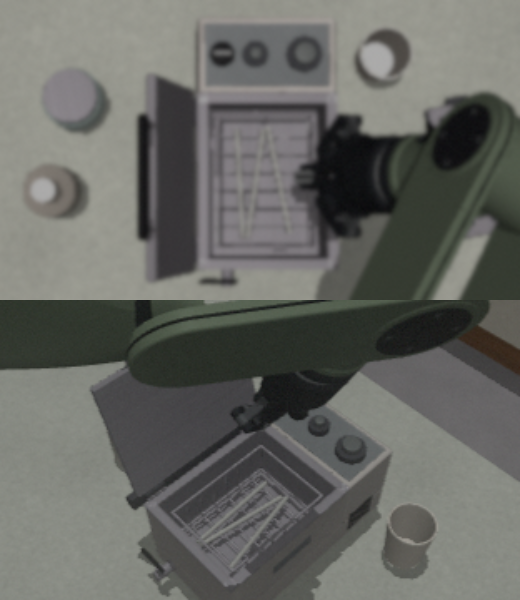

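The lid is open and leaning back (top crop bar at x≈143). Back away and check.

```bash
python3 - <<'E'
from h import *
np.set_printoptions(precision=1,suppress=True)
ctrl.move_l([537,-200,420]); ctrl.hold(.5)
p,d=snap('top','t5'); P=pts('top',d); p0=np.load('pics/t3.npz')['p']
for u,v in((352,177),(328,177)): print(P[v-1:v+2,u-1:u+2].reshape(-1,3).mean(0))
b=P[180:300,255:300]; b=b[b[...,2]>330]; print('top of lid/handle',len(b),b.mean(0) if len(b) else '')
# shift of bystanders / deck against the first picture
g0=cv2.cvtColor(np.load('pics/top0.npz')['p'],cv2.COLOR_RGB2GRAY); g=cv2.cvtColor(p,cv2.COLOR_RGB2GRAY)
for n,x,y,w,h in(('jar',216,180,40,40),('bottle',208,228,36,36),('tumbler',374,162,34,34),('deck',296,156,74,36),('cassette',410,194,50,26)):
    r=cv2.matchTemplate(g[y-8:y+h+8,x-8:x+w+8],g0[y:y+h,x:x+w],cv2.TM_CCOEFF_NORMED); _,m,_,l=cv2.minMaxLoc(r); print(n,round(m,2),l[0]-8,l[1]-8)
s=sensors.read_state(); print(s['t'],s['force'])
cv2.imwrite('pics/c5.png',cv2.resize(p[130:310,190:502,::-1],(780,450)))
E
```

```text
[688.5 -69.1 169.5]
[687.4 -10.8 169.9]
top of lid/handle 754 [530.4 115.3 388.3]
jar 1.0 0 0
bottle 1.0 0 0
tumbler 1.0 0 0
deck 1.0 0 0
cassette 0.36 8 -8
24.4917 [ 0.3  0.4 -0.3]
```

View pics/c5.png

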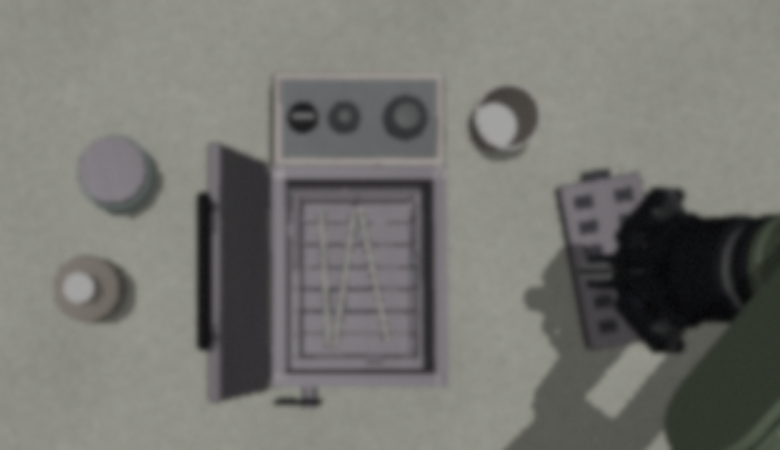

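```bash
python3 - <<'E'
from h import *
ctrl.finish_job(); print(sensors.read_state()['t'])
E
```

```text
the job is handed in; nothing more can be done
the job is handed in; nothing more can be done
```

The stop button is pressed and released, the lid is open on its stop, and I handed the job in at about 24.5 s. No verdict was reported.

- **Stop button:** I pressed it with closed fingertips to about 6 N and about 6 mm of nominal travel, then let go. Afterwards its top measured about 169.5 mm by camera depth, within about 1 mm of the reading before the press, so it is out again. I did not touch the start button.
- **Lid:** I pushed the handle bar up from underneath along its arc to about 1.05 rad. The tool force stayed under about 3 N at the readings after each step. The counterweight then took it over; the last picture shows it leaning back. The cloud of lid and handle points averages y ≈ 115 mm, against about 120 mm expected for the bar at the stop.
- **Surroundings:** The jar, bottle, tumbler and control deck matched the first picture with zero pixel shift. The automatic match for the cassette failed (score 0.36) because the gripper and its shadow covered it. By eye its visible edge is within a couple of pixels of where it started, and the arm never came near contact.
- **At hand-in:** The arm had backed away from everything and the tool force read near zero.

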